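Hang a storage bin on the bench rail

TASK

Pick up the loose blue storage bin by the grip fin on its front and hang it on the rail stand in the middle of the empty place marked by the blank tag: with its front tipped up, hook the lip at its back over the upper rail, then swing the front down, without letting it drop, until the heel is tucked under the lower bar and the bin hangs level and square beside the full bin. Let go of it, and do not push or tip the bottle, the jar or the tube rack.

Things in the scene. Friction and masses are not known exactly. Their poses are not given: they have to be found in the camera images.
- bin: Loose open-topped blue plastic bin, 0.2 to 0.33 kg, upright on the bench, empty. Origin: centre of the underside of its box; x from front to back, z up. Box 95 (x) x 110 (y) x 85 mm high, walls 4 mm: back face at x=+47.5, front face at x=-47.5. It has a hook at the top of its back (bin_hook), a heel at the foot of its back (bin_heel) and a fin on its front (bin_grip).
- bin_hook (a point): Point under the loose bin's hook, (63.5, 0, 75) mm in the bin's frame, axes as the bin's; on the upper rail's axis when hung flat. The hook, 80 mm wide in y: a 4 mm top plate (z 81 to 85) reaches back to x=73.5 and ends in a 4 mm lip (x 69.5 to 73.5) that hangs down to z=61. Slot between back face and lip: 22 mm wide, open downwards and at its ends.
- bin_heel (a point): Back edge of the loose bin's heel, (57.5, 0, 4) mm in the bin's frame: the 4 mm floor (z 0 to 4), 80 mm wide in y, sticks out 10 mm behind the back face. When hung it lies under the lower bar.
- bin_grip (a point): Point in the loose bin's grip fin, (-78, 0, 63) mm in its frame. The fin: an upright slab on the front, 16 mm thick in y (-8 to 8), x -97.5 to -47.5, z 42 to 85. Pinch it across y. If the tool leans back about 40 degrees from the level bin's vertical, towards the bin's front (fingers pointing down and to the bin's back), it stays clear of the lamp bar.
- place (a point): Where bin_hook must end: point on the upper rail's axis in the middle of the empty place, 180 mm above the bench. y along the rail, x level, front to back (away from the robot), z up; the hung bin's axes are parallel to these, its lip against the back of the rail. It is the left or the right half of the stand, marked by a blank white tag 60 mm wide folded over the lamp bar.
- stand: Fixed rail stand. Origin on the bench under the middle of the upper rail, axes as place. Upper rail: round bar 12 mm thick along y at x=0, z=180. Posts 12 mm wide (y) at y=+-160, 330 mm high, on feet 200 x 30 x 12 mm (x -120 to 80). The two hanging places are at y=+70 and y=-70. No wall behind the rails.
- lower_bar (a point): Middle of the stand's lower bar, (-11, 0, 118) mm in its frame: round, 10 mm thick, along y. The hung bin's back face rests on its front and the heel is under it with 4 mm to spare. A level bin cannot be lowered past it: tip the front up 10 degrees or more (18 is easy) while the lip goes over the rail, then the heel swings in under it.
- lamp (a point): Middle of the front lower edge of the stand's lamp bar, (-80, 0, 295) mm in its frame. The bar (x -80 to -40, z 295 to 321) runs the whole length of the stand above and in front of the rail, and is in the way of an upright gripper.
- full_bin: The neighbour, a bin of the same shape and size filled with caps, fixed, hanging in the other place. Origin and axes as the loose bin's; 30 mm is left between the two bins.
- bottle: Bystander: glass bottle with a blue cap, 70 mm across, 150 mm high. Origin: centre of its underside.
- jar: Bystander: small jar with a blue cap, 54 mm across, 80 mm high. Origin: centre of its underside.
- rack: Bystander: blue tube rack, 90 (x) x 200 (y) x 51 mm high, on the near side of the stand, to the left. Origin: centre of its underside.
Mind the look-alikes: they are no part of the job. What is shaped like the bin but green or yellow is not meant.

How it is judged:
By the outcome, as a careful person would: the job done as asked, in the order asked, and still so for the second after the job is handed in, with the robot touching nothing.
It also fails if it takes over 51 s, if anything falls off the work surface, if the arm or the gripper's body presses on something with over 40 N, if the wrist force passes 120 N, or if a joint passes its speed limit or range.

ROBOT

A 7-joint arm with a two-finger parallel gripper is mounted at the origin on the work surface. World frame = base frame: x ahead of the robot, y to its left, z up, the work surface at z = 0. Lengths are in m, angles in rad, forces in N, time in s.
With the tool pointing down it reaches from about 0.4 to 0.75 m from the base axis. Payload 19.5 kg.
Tool frame: the origin (TCP) lies at the very end of the fingers, on their centre line; the grasp point (between the pads) lies arm.grasp_offset behind it (arm.grasp_offset is the distance from the TCP to the grasp point, in m); z points along the fingers, x is the direction in which the jaws open and shut, and the axes are right-handed (so a half turn about z gives the same grasp; the last joint's range is limited). The gripper opens to 85 mm and grips with 20 to 120 N. Pads are 22 mm wide; open, the fingers measure 114 mm over their backs; the gripper's body (76 mm by 85 mm) begins 54 mm behind the grasp point. The pads swing forward as they close: fully open they stand 13 mm farther back than shut.
Start: joints at [-1.383, 0.707, -0.028, 1.485, 0.022, 0.951, -0.075], TCP at [0.131, 0.56, 0.231] pointing down, gripper open.
Joint ranges: [-2.71, 2.71], [-0.32, 2.16], [-1.57, 1.52], [0, 2.45], [-1.46, 4.6], [0, 2.02], [-2.83, 2.83]. Speed limits (rad/s): [1.89, 1.89, 2.57, 2.57, 3.01, 3.01, 3.01].

INTERFACE

Orientations are given as a rotation vector (axis times angle).
In Python, from workcell import arm gives the robot as it stands.
- The arm moves only by the shell command python3 -m handwheel 'ROWS' [FORCE]. ROWS is JSON, a list of rows, each an object of numbers: "x", "y", "z": the shift along the tool's x, y, z in units of 60 mm (1.0 is 60 mm); "ax", "ay", "az": the turn, a rotation vector about the tool's x, y, z in units of 8 degrees (1.0 is 8 degrees); "grip": the opening, from 0 (shut) to 1 (fully open). In form: [{"x": .., "y": .., "z": .., "ax": .., "ay": .., "az": .., "grip": ..}, ...]. A call has 1 to 5 rows; each row is the pose to reach, as a shift and turn from the pose commanded when the call began, along the tool's axes at that moment; what a row does not reach only later rows make up. A row lasts 1/8 s, in which the tool goes at most 62.5 mm and 10.7 degrees, less where a joint would pass 70% of its speed; a pose out of reach is approached as far as the arm can. A call with a gripper value outside its range is refused whole. The fingers move at their own pace and stop on an object; FORCE is the grip in N (left out, the last holds). Time passes only in rows, so rows that repeat a pose let the fingers close. It gives the time, the measured TCP pose, the force and the opening at its end, in the units of the state.
- arm.state(): the state, without advancing time (a new reading comes with each control period).
- arm.snapshot(name): name is "side" or "top" or "wrist"; returns a dict with "img" (400x640x3 uint8, red, green, blue), "fx", "fy", "cx", "cy" (pixels), "R" (3x3) and "t" (3): a world point X has camera coordinates R X + t. Camera axes: x right, y down, z forward; pixel columns grow to the right and rows downward; lengths in m; the calibration is good to about 2 mm. A picture is of the moment at which its call begins. There is no depth.
- arm.finish_job(): hands the job in, once; it reports no verdict.
Trained networks look in a picture, given as the dict that the camera call returned (one of the last four; its "shot" number tells which), for a name from the list of things; names that differ only in an ending like _2 or _b are one class to them, and where a whole thing is asked for, a point or a joint stands for the part that bears it (a point fixed in the world has none). Each returns a list of dicts, best first, with "score" (0 to 1); they miss things now and then, are a little off and sometimes report something else, mostly with a low value. They report only what shows in the picture. A call takes as long as a camera call. They do not tell look-alikes from the thing itself.
- arm.boxes_of(label, picture): "centre" ([column, row] in pixels, amid what is visible of it).
- arm.trace(label, picture): "region" (400x640 bool, what is visible of it) and "centre" ([column, row] in pixels, amid what is visible of it).
The state is a dict: "time_s": time; "joint_positions": joint angles; "qvel": joint speeds; "effort": joint torques, N m; "tcp_pos": TCP position; "eef_rot": TCP orientation; "wrist_force": force on the tool from outside, world axes, zero at the start; "torque": the same for the moment, N m; "gripper_width": finger opening in m.
Only numpy, scipy, OpenCV 4.12 (cv2) and the standard library are available. Lean on these libraries where they do the work, as an engineer would, in place of code of your own. Each camera call takes 0.05 s, during which the arm holds its last target. There are 200 camera calls.

## Working session

There is one attempt and no reset: what is moved stays moved. The work goes in short steps, Python scripts to look and compute and a shell command to move; the robot and the scene stay as the last step left them, time stands still between calls to the robot, and variables do not carry over. Pictures are saved under pics/ and viewed, about 8 in all and at most 12, crops included, and the job is handed in when it is done.

```bash
mkdir -p pics; ls
python3 - <<'E'
from workcell import arm
import cv2,numpy as np
print(arm.grasp_offset); print(arm.state())
for n in("side","top"):
    s=arm.snapshot(n); cv2.imwrite(f"pics/{n}0.png",s["img"][:,:,::-1])
    print(n,s["fx"],s["cx"],s["cy"],np.round(s["R"],3).tolist(),np.round(s["t"],3).tolist(), (-np.array(s["R"]).T@s["t"]).round(3))
    for l in("bin","bin_grip","bin_hook","bottle","jar","rack","full_bin","stand","lamp"):
        print(l,[(np.round(d["centre"]).tolist(),round(d["score"],2)) for d in arm.boxes_of(l,s)][:4])
E
```

```text
pics
0.0187
{'time_s': 0.0, 'joint_positions': array([-1.38270553,  0.70710933, -0.02761422,  1.48495281,  0.02197093,
        0.95092025, -0.07547009]), 'qvel': array([ 0.00014054, -0.00051172,  0.00105997, -0.00095468,  0.00012069,
        0.00166363, -0.00119078]), 'effort': array([ 1.76820286e-04, -8.83203721e+01,  1.23446155e+00, -2.36157310e+01,
        1.68597198e-02,  6.66974054e-03, -4.01517786e-05]), 'tcp_pos': array([0.13090743, 0.55964216, 0.23083473]), 'eef_rot': array([ 2.46091918e+00,  1.95170856e+00, -1.32653865e-03]), 'wrist_force': array([ 0.65938923, -0.11285633, -0.24769104]), 'torque': array([-0.02460809,  0.02370007,  0.01753688]), 'gripper_width': 0.08602973171503575}
side 372.824590534037 317.20455190235316 196.85894627989555 [[-0.849, -0.529, 0.006], [-0.383, 0.607, -0.696], [0.364, -0.593, -0.718]] [0.416, 0.387, 0.75] [0.228 0.43  0.805]
bin [([396.0, 247.0], 0.93), ([320.0, 184.0], 0.81), ([328.0, 140.0], 0.68), ([250.0, 240.0], 0.34)]
bin_grip [([320.0, 186.0], 0.79), ([326.0, 141.0], 0.64), ([395.0, 247.0], 0.62)]
bin_hook [([326.0, 143.0], 0.96), ([321.
[... 182 characters left out ...]
190.0, 254.0], 0.9), ([330.0, 293.0], 0.69)]
top 501.0495658929183 321.5490996554635 186.20861688932862 [[0.015, -1.0, 0.015], [-0.993, -0.017, -0.118], [0.118, -0.013, -0.993]] [-0.097, 0.548, 1.444] [ 0.376 -0.069  1.5  ]
bin [([374.0, 156.0], 0.88), ([435.0, 132.0], 0.72)]
bin_grip [([342.0, 258.0], 0.96), ([376.0, 158.0], 0.91), ([434.0, 135.0], 0.88)]
bin_hook [([436.0, 133.0], 0.96), ([374.0, 158.0], 0.76), ([346.0, 258.0], 0.73), ([258.0, 165.0], 0.45)]
bottle [([446.0, 203.0], 0.87)]
jar [([273.0, 223.0], 0.74), ([374.0, 158.0], 0.42)]
rack [([206.0, 222.0], 0.61), ([260.0, 165.0], 0.18)]
full_bin [([258.0, 165.0], 0.67)]
stand []
lamp [([374.0, 160.0], 0.73), ([227.0, 138.0], 0.63)]
```

View pics/top0.png

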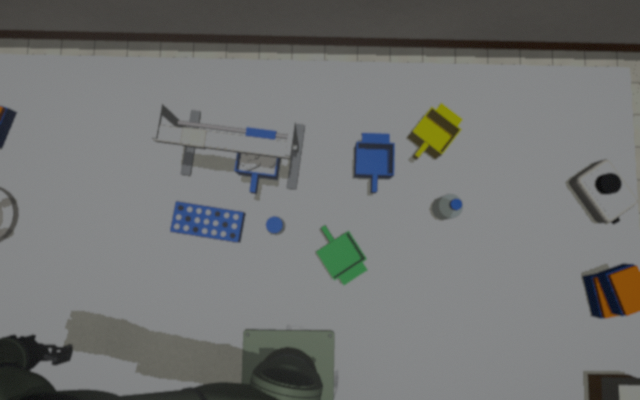

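View pics/side0.png

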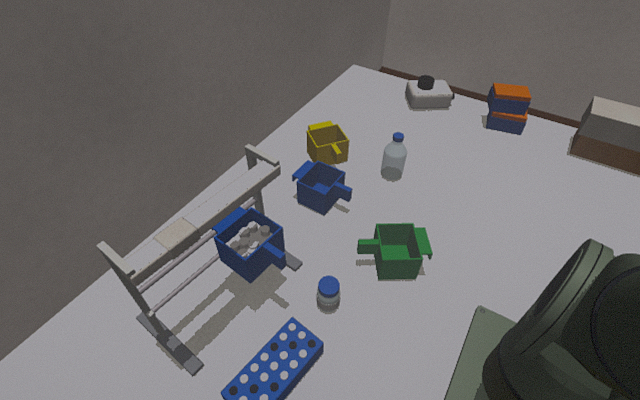

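The top view shows the loose blue bin at (374,158), with its fin pointing at the robot. The stand is at about (155–300, 110–185), with the full bin in its right half at (258,165). The blank tag is to the left, at about (190,137), so the empty place is the left half.

```bash
cat > h.py <<'E'
import numpy as np,cv2
from scipy.optimize import minimize,least_squares
from scipy.spatial.transform import Rotation as Ro
from workcell import arm
def box(x0,x1,y0,y1,z0,z1): return np.array([[x,y,z] for x in(x0,x1) for y in(y0,y1) for z in(z0,z1)])/1000
BIN=[box(-47.5,47.5,-55,55,0,85),box(47.5,73.5,-40,40,81,85),box(69.5,73.5,-40,40,61,85),box(47.5,57.5,-40,40,0,4),box(-97.5,-47.5,-8,8,42,85)]
def proj(s,X):
    c=X@np.array(s["R"]).T+s["t"]; return np.c_[s["fx"]*c[:,0]/c[:,2]+s["cx"],s["fy"]*c[:,1]/c[:,2]+s["cy"]]
def pose(p,X):
    return X@Ro.from_euler('z',p[2]).as_matrix().T+[p[0],p[1],p[3] if len(p)>3 else 0]
def sil(s,p,parts,k=4):
    m=np.zeros((400*k,640*k),np.uint8)
    for b in parts:
        h=cv2.convexHull(((proj(s,pose(p,b))+.5)*k).astype(np.float32)).round().astype(np.int32); cv2.fillConvexPoly(m,h,1)
    return cv2.resize(m.astype(np.float32),(640,400),interpolation=cv2.INTER_AREA)
def fit(views,p0,parts):
    def c(p): return sum(np.abs(sil(s,p,parts)-r).sum()/r.sum() for s,r in views)
    sim=np.array([p0]+[np.array(p0)+d for d in np.diag([.02,.02,.15])])
    o=minimize(c,p0,method='Nelder-Mead',options=dict(initial_simplex=sim,xatol=1e-4,fatol=1e-4)); return o.x,o.fun
def ground(s,u,z):
    R=np.array(s["R"]);d=R.T@[(u[0]-s["cx"])/s["fx"],(u[1]-s["cy"])/s["fy"],1];o=-R.T@s["t"]; return o+d*(z-o[2])/d[2]
E
python3 - <<'E'
from h import *
V=[];
for n,g in(("top",(374,158)),("side",(320,184))):
    s=arm.snapshot(n); t=min(arm.trace("bin",s),key=lambda d:np.hypot(*(np.array(d["centre"])-g)))
    print(n,t["centre"],t["score"],t["region"].sum()); V.append((s,t["region"].astype(np.float32)))
    if n=="top": g0=ground(s,g,.06); print(g0)
for v in([V[0]],[V[1]],V): print(fit(v,[g0[0],g0[1],0.],BIN))
im=cv2.resize(V[0][0]["img"][95:195,145:405,::-1],None,fx=3,fy=3,interpolation=cv2.INTER_CUBIC)
b=cv2.resize(V[1][0]["img"][135:375,95:305,::-1],None,fx=2.5,fy=2.5,interpolation=cv2.INTER_CUBIC)
cv2.imwrite("pics/ct.png",cv2.convertScaleAbs(im,alpha=1.5));cv2.imwrite("pics/cs.png",cv2.convertScaleAbs(b,alpha=1.5))
E
```

```text
top [375.3, 157.8] 0.88 1700
[ 0.63233047 -0.23969241  0.06      ]
side [318.9, 186.0] 0.95 2179
(array([ 0.62959211, -0.23769296, -0.02320113]), np.float64(0.08569853007793427))
(array([ 0.62931754, -0.24198163, -0.0263612 ]), np.float64(0.02802317589521408))
(array([ 0.62927264, -0.24014325, -0.01472306]), np.float64(0.1294771432876587))
```

View pics/ct.png

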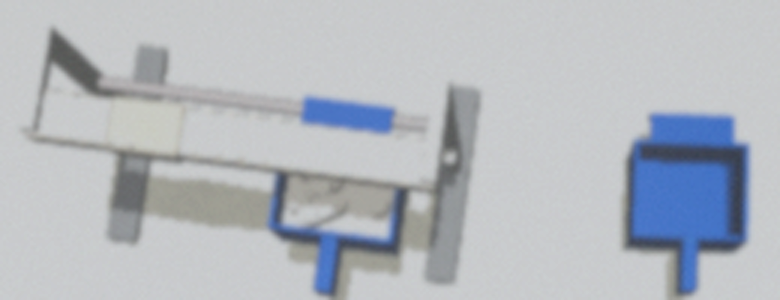

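View pics/cs.png

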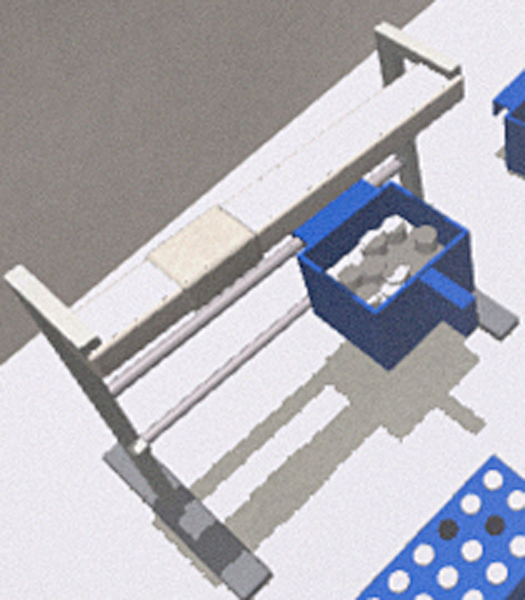

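The crops show the foot corners, the tag edges and the rails clearly. I'll fit the stand pose from these, then check it against the full bin.

Run:
```python
from h import *
st=arm.snapshot("top"); ss=arm.snapshot("side")
T=[((450,87),(80,-145,12)),((480,90),(80,-175,12)),((427,280),(-120,-145,12)),((453,283),(-120,-175,12)),((139,47),(80,175,12)),((167,48),(80,145,12)),((108,240),(-120,175,12)),((136,243),(-120,145,12)),
((107,152),(-80,100,321)),((181,158),(-80,40,321)),((113,98),(-40,100,321)),((184,103),(-40,40,321)),((278,232),(-111,-15,190)),((398,248),(-111,-125,190)),((303,121),(10,-30,190)),((391,131),(10,-110,190)),((305,97),(10,-30,190))]
T=T[:14]+[((394,108),(10,-110,190))]+T[16:]
S=[((105,387),(0,154,180)),((270,575),(-120,145,12)),((517,322),(-120,-175,12)),((147,257),(-40,100,321)),((215,206),(-40,40,321)),((190,285),(-80,100,321)),((260,240),(-80,40,321)),((302,258),(-111,-15,190)),((390,295+20-22),(-111,-15,190))][:8]
pt=np.array([(145+(u+.5)/3-.5,95+(v+.5)/3-.5) for (u,v),_ in T]);ps=np.array([(95+(u+.5)/2.5-.5,135+(v+.5)/2.5-.5) for (u,v),_ in S])
Xt=np.array([x for _,x in T])/1e3;Xs=np.array([x for _,x in S])/1e3
f=lambda p:np.r_[(proj(st,pose(p,Xt))-pt).ravel(),(proj(ss,pose(p,Xs))-ps).ravel()]
o=least_squares(f,[.66,.1,0.],loss='soft_l1'); p=o.x; r=f(p).reshape(-1,2); print(p); print(r.round(1).tolist())
o2=least_squares(lambda q:f(q)[:2*len(T)],p,loss='soft_l1');o3=least_squares(lambda q:f(q)[2*len(T):],p,loss='soft_l1');print(o2.x,o3.x)
pl=pose(p,np.array([[0,70,180.],[0,0,0]])/1e3);print("place",pl)
v=st["img"].copy()
tt=[d for d in arm.boxes_of("full_bin",ss)][:2];print([ (d["centre"],d["score"]) for d in tt])
```

```text
[ 0.6801859   0.14745064 -0.11060208]
[[0.5, -0.5], [0.3, -0.2], [-0.7, 0.1], [0.6, 0.4], [-0.4, -0.5], [0.0, 0.4], [-0.6, -0.1], [0.0, 0.2], [-0.8, -1.5], [-0.5, -0.3], [-0.1, 0.2], [1.1, 1.7], [-3.2, -1.2], [-1.8, -1.2], [0.2, 0.1], [0.1, -0.0], [2.0, 2.0], [1.0, -2.2], [1.2, -2.5], [-0.5, 0.0], [2.3, -1.2], [-2.7, 1.3], [-0.6, -3.6], [29.8, 22.3]]
[ 0.67975139  0.14690491 -0.10786671] [ 0.68103244  0.14856398 -0.11320282]
place [[0.68791227 0.21702293 0.18      ]
 [0.6801859  0.14745064 0.        ]]
[([248.5, 239.1], 0.6)]
```

```bash
cat >> h.py <<'E'
G=arm.grasp_offset
BINP=(.6292,-.2400,-.022); STAND=(.680,.1472,-.110); PLACE=pose(STAND,np.array([[0,.07,.18]]))[0]
def tool(yaw,lean,s=1):   # fingers down, leaning lean deg towards +x of the yawed frame
    a=np.radians(lean); z=np.array([np.sin(a),0,-np.cos(a)]); x=np.array([0,s,0.]); return Ro.from_euler('z',yaw).as_matrix()@np.c_[x,np.cross(z,x),z]
def go(gp,R,grasp=True,label=""):
    st=arm.state(); R0=Ro.from_rotvec(st["eef_rot"]).as_matrix(); p=np.array(gp)+(R[:,2]*G if grasp else 0)
    d=R0.T@(p-st["tcp_pos"])/.06; w=np.degrees(Ro.from_matrix(R0.T@R).as_rotvec())/8
    print(label,"xyz",d.round(3),"axyz",w.round(3),"tcp",st["tcp_pos"].round(4),"F",st["wrist_force"].round(1),"w",round(st["gripper_width"],4),"t",st["time_s"])
E
python3 - <<'E'
from h import *
print(PLACE, Ro.from_rotvec(arm.state()["eef_rot"]).as_matrix().round(2))
for s in(1,-1):
    go((.40,.12,.36),tool(0,25,s),True,s)
E
```

```text
[0.68768448 0.21677693 0.18      ] [[ 0.23  0.97 -0.  ]
 [ 0.97 -0.23 -0.  ]
 [-0.    0.   -1.  ]]
1 xyz [-6.088  6.164 -1.863] axyz [-3.111  0.359 -1.619] tcp [0.131  0.5599 0.2313] F [ 0.2  0.4 -0. ] w 0.0853 t 1.35
-1 xyz [-6.088  6.164 -1.863] axyz [ 0.522  4.521 20.392] tcp [0.131  0.5599 0.2313] F [ 0.2  0.4 -0. ] w 0.0853 t 1.35
```

```bash
python3 -m handwheel '[{"x":-1,"y":0.8,"z":-1.2,"ax":-0.8,"az":-0.4,"grip":1},{"x":-2,"y":1.8,"z":-1.9,"ax":-1.6,"ay":0.1,"az":-0.8,"grip":1},{"x":-3,"y":2.8,"z":-1.9,"ax":-2.4,"ay":0.2,"az":-1.2,"grip":1},{"x":-4,"y":3.8,"z":-1.9,"ax":-3.1,"ay":0.36,"az":-1.6,"grip":1},{"x":-5,"y":4.8,"z":-1.9,"ax":-3.1,"ay":0.36,"az":-1.6,"grip":1}]'
python3 - <<'E'
from h import *
g=pose(BINP,np.array([[-.078,0,.063]]))[0]; R=tool(BINP[2],40); print(g)
go(g-R[:,2]*.1,R,True,"pre")
E
```

```text
[ 0.55121888 -0.23828414  0.063     ]
pre xyz [-11.537   8.998   1.767] axyz [-4.982  0.52  -1.427] tcp [0.131  0.5599 0.2313] F [ 0.2  0.4 -0. ] w 0.0853 t 1.35schema error: expected keys x, y, z, ax, ay, az, grip
```

All keys are needed in every row.

```bash
python3 -m handwheel '[{"x":-0.8,"y":0.8,"z":-1,"ax":-0.8,"ay":0,"az":-0.4,"grip":1},{"x":-1.6,"y":1.6,"z":-1.9,"ax":-1.6,"ay":0.1,"az":-0.8,"grip":1},{"x":-2.6,"y":2.6,"z":-1.9,"ax":-2.4,"ay":0.2,"az":-1.2,"grip":1},{"x":-3.6,"y":3.6,"z":-1.9,"ax":-3.1,"ay":0.36,"az":-1.6,"grip":1},{"x":-4.6,"y":4.6,"z":-1.9,"ax":-3.1,"ay":0.36,"az":-1.6,"grip":1}]'
python3 - <<'E'
from h import *
g=pose(BINP,np.array([[-.078,0,.063]]))[0]; R=tool(BINP[2],40)
go(g-R[:,2]*.1+[0,0,.1],R,True,"hi")
go(g-R[:,2]*.1,R,True,"pre")
E
```

```text
time_s: 1.98
tcp_pos: [0.2783, 0.3206, 0.339]
eef_rot: [1.979, 1.982, 0.44]
wrist_force: [1.7, 1.1, 1.1]
gripper_width: 0.0857
hi xyz [-9.304  2.522  3.258] axyz [-1.879 -0.096  0.141] tcp [0.2783 0.3206 0.339 ] F [1.7 1.1 1.1] w 0.0857 t 1.975
pre xyz [-9.305  1.819  4.769] axyz [-1.879 -0.096  0.141] tcp [0.2783 0.3206 0.339 ] F [1.7 1.1 1.1] w 0.0857 t 1.975
```

```bash
python3 -m handwheel '[{"x":-1,"y":0.3,"z":0.2,"ax":-0.4,"ay":0,"az":0,"grip":1},{"x":-2,"y":0.6,"z":0.5,"ax":-0.8,"ay":0,"az":0,"grip":1},{"x":-3,"y":0.9,"z":0.8,"ax":-1.2,"ay":0,"az":0,"grip":1},{"x":-4,"y":1.2,"z":1.1,"ax":-1.6,"ay":0,"az":0.1,"grip":1},{"x":-5,"y":1.5,"z":1.5,"ax":-1.88,"ay":-0.1,"az":0.14,"grip":1}]'
python3 - <<'E'
from h import *
g=pose(BINP,np.array([[-.078,0,.063]]))[0]; R=tool(BINP[2],40)
go(g-R[:,2]*.1+[0,0,.05],R,True,"hi")
go(g-R[:,2]*.1,R,True,"pre")
E
```

```text
time_s: 2.6
tcp_pos: [0.3408, 0.1616, 0.3127]
eef_rot: [1.874, 1.885, 0.475]
wrist_force: [-0.4, 0.0, -0.8]
gripper_width: 0.0856
hi xyz [-6.447  0.859  3.751] axyz [-0.983  0.343  0.332] tcp [0.3408 0.1616 0.3127] F [-0.4  0.  -0.8] w 0.0856 t 2.6
pre xyz [-6.392  0.417  4.455] axyz [-0.983  0.343  0.332] tcp [0.3408 0.1616 0.3127] F [-0.4  0.  -0.8] w 0.0856 t 2.6
```

```bash
python3 -m handwheel '[{"x":-1,"y":0.15,"z":0.5,"ax":-0.2,"ay":0.1,"az":0.1,"grip":1},{"x":-2,"y":0.3,"z":1,"ax":-0.4,"ay":0.2,"az":0.1,"grip":1},{"x":-3,"y":0.4,"z":1.5,"ax":-0.7,"ay":0.3,"az":0.2,"grip":1},{"x":-4,"y":0.5,"z":2,"ax":-0.98,"ay":0.34,"az":0.3,"grip":1},{"x":-5,"y":0.7,"z":2.7,"ax":-0.98,"ay":0.34,"az":0.33,"grip":1}]'
python3 - <<'E'
from h import *
g=pose(BINP,np.array([[-.078,0,.063]]))[0]; R=tool(BINP[2],40)
go(g-R[:,2]*.1+[0,0,.05],R,True,"hi")
go(g-R[:,2]*.1,R,True,"pre")
E
```

```text
time_s: 3.22
tcp_pos: [0.3758, 0.1084, 0.283]
eef_rot: [1.815, 1.911, 0.374]
wrist_force: [0.1, -0.1, -0.3]
gripper_width: 0.0853
hi xyz [-5.442  0.365  3.294] axyz [-1.138  0.752  0.812] tcp [0.3758 0.1084 0.283 ] F [ 0.1 -0.1 -0.3] w 0.0853 t 3.225
pre xyz [-5.317 -0.056  4.002] axyz [-1.138  0.752  0.812] tcp [0.3758 0.1084 0.283 ] F [ 0.1 -0.1 -0.3] w 0.0853 t 3.225
```

Run:
```python
from h import *
print(arm.state()["joint_positions"].round(2),arm.state()["qvel"].round(2))
```

```text
[-0.01  0.41 -1.07  2.44  1.36  0.91 -0.51] [ 1.32  0.48 -1.53  0.04  0.35  0.69 -0.13]
```

Run:
```python
from h import *
go((.47,.0,.34),tool(0,25),True,"mid")
go((.50,-.12,.34),tool(0,25),True,"mid")
```

```text
mid xyz [-1.902  1.644  0.53 ] axyz [0.721 0.924 0.567] tcp [0.3758 0.1084 0.283 ] F [ 0.1 -0.1 -0.3] w 0.0853 t 3.225
mid xyz [-3.884  1.903  1.035] axyz [0.721 0.924 0.567] tcp [0.3758 0.1084 0.283 ] F [ 0.1 -0.1 -0.3] w 0.0853 t 3.225
```

```bash
python3 -m handwheel '[{"x":-0.6,"y":0.8,"z":0.2,"ax":0.3,"ay":0.3,"az":0.2,"grip":1},{"x":-1.2,"y":1.6,"z":0.4,"ax":0.7,"ay":0.6,"az":0.4,"grip":1},{"x":-2,"y":1.65,"z":0.5,"ax":0.72,"ay":0.92,"az":0.57,"grip":1},{"x":-3,"y":1.8,"z":0.8,"ax":0.72,"ay":0.92,"az":0.57,"grip":1},{"x":-3.88,"y":1.9,"z":1,"ax":0.72,"ay":0.92,"az":0.57,"grip":1}]'
python3 - <<'E'
from h import *
print(arm.state()["joint_positions"].round(2),arm.state()["qvel"].round(2))
g=pose(BINP,np.array([[-.078,0,.063]]))[0]; R=tool(BINP[2],40)
go(g-R[:,2]*.1+[0,0,.05],R,True,"hi")
go(g-R[:,2]*.1,R,True,"pre")
E
```

```text
time_s: 3.85
tcp_pos: [0.4835, -0.0523, 0.319]
eef_rot: [1.979, 1.979, 0.437]
wrist_force: [0.8, 1.0, -1.0]
gripper_width: 0.0855
[ 0.8   0.48 -1.17  2.06  0.99  0.65  0.59] [ 1.32  0.38 -0.29 -0.55 -0.4   0.    1.67]
hi xyz [-3.076 -0.781  2.285] axyz [-1.873 -0.073  0.138] tcp [ 0.4835 -0.0523  0.319 ] F [ 0.8  1.  -1. ] w 0.0855 t 3.85
pre xyz [-3.075 -1.133  3.04 ] axyz [-1.873 -0.073  0.138] tcp [ 0.4835 -0.0523  0.319 ] F [ 0.8  1.  -1. ] w 0.0855 t 3.85
```

```bash
python3 -m handwheel '[{"x":-0.8,"y":0,"z":0.2,"ax":-0.4,"ay":0,"az":0,"grip":1},{"x":-1.6,"y":-0.1,"z":0.6,"ax":-0.9,"ay":0,"az":0,"grip":1},{"x":-2.4,"y":-0.4,"z":1.2,"ax":-1.4,"ay":0,"az":0.1,"grip":1},{"x":-3.08,"y":-0.78,"z":1.9,"ax":-1.87,"ay":-0.07,"az":0.14,"grip":1},{"x":-3.08,"y":-0.78,"z":2.28,"ax":-1.87,"ay":-0.07,"az":0.14,"grip":1}]'
python3 - <<'E'
from h import *
print(arm.state()["joint_positions"].round(2),arm.state()["qvel"].round(2))
g=pose(BINP,np.array([[-.078,0,.063]]))[0]; R=tool(BINP[2],40)
go(g-R[:,2]*.1+[0,0,.05],R,True,"hi")
s=arm.snapshot("wrist")
t=arm.trace("bin",s)
for d in t: print(d["centre"],d["score"],d["region"].sum())
V=[(s,t[0]["region"].astype(np.float32))]
try: print(fit(V,BINP,BIN))
except Exception as e: print(e)
im=s["img"][:,:,::-1].copy()
for b in BIN:
    cv2.polylines(im,[cv2.convexHull(proj(s,pose(BINP,b)).astype(np.float32)).astype(np.int32)],1,(0,0,255),1)
cv2.imwrite("pics/w1.png",im)
E
```

```text
time_s: 4.47
tcp_pos: [0.4925, -0.2166, 0.2091]
eef_rot: [1.847, 1.822, 0.601]
wrist_force: [-0.4, -2.1, -0.8]
gripper_width: 0.0853
[ 1.09  0.8  -1.07  2.28  2.18  0.55 -0.1 ] [ 0.58  1.3  -0.47  0.35  2.09  1.   -1.11]
hi xyz [-0.329 -0.257  0.522] axyz [-0.295  0.101  0.095] tcp [ 0.4925 -0.2166  0.2091] F [-0.4 -2.1 -0.8] w 0.0853 t 4.475
[165.3, 224.5] 0.93 9582
[548.2, 0.0] 0.66 175
[302.3, 177.1] 0.58 14186
(array([ 0.72649501, -0.41364915, -0.01334861]), np.float64(0.23425433039665222))
```

View pics/w1.png

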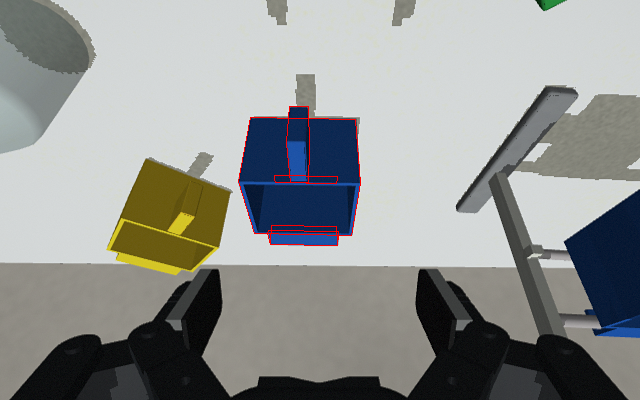

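The wrist view shows the loose bin at (300,180) matching the projected model within a few pixels. The bottle is well clear at top left. I'll move on to the pre-grasp and refit there.

```bash
python3 -m handwheel '[{"x":-0.33,"y":-0.26,"z":0.5,"ax":-0.3,"ay":0.1,"az":0.1,"grip":1},{"x":-0.33,"y":-0.26,"z":0.5,"ax":-0.3,"ay":0.1,"az":0.1,"grip":1},{"x":-0.33,"y":-0.26,"z":0.5,"ax":-0.3,"ay":0.1,"az":0.1,"grip":1}]'
python3 - <<'E'
from h import *
print(arm.state()["joint_positions"].round(2))
s=arm.snapshot("wrist")
pc=proj(s,pose(BINP,np.array([[0,0,.05]])))[0]
t=min(arm.trace("bin",s),key=lambda d:np.hypot(*(np.array(d["centre"])-pc))); print(pc,t["centre"],t["score"])
p,f=fit([(s,t["region"].astype(np.float32))],BINP,BIN); print(p,f)
for q in(BINP,p):
  g=pose(q,np.array([[-.078,0,.063]]))[0]; R=tool(q[2],40)
  go(g-R[:,2]*.1,R,True,"pre"); go(g,R,True,"grasp")
E
```

```text
time_s: 4.95
tcp_pos: [0.4973, -0.2359, 0.1767]
eef_rot: [1.838, 1.797, 0.651]
wrist_force: [0.2, -0.1, -0.1]
gripper_width: 0.0853
[ 1.14  0.93 -1.1   2.29  2.31  0.63 -0.12]
[317.68091527 199.69912696] [316.6, 191.3] 0.86
[ 0.62799774 -0.24014992 -0.01909123] 0.016813164576888084
pre xyz [-0.018 -0.535  0.68 ] axyz [-0.02  -0.001  0.002] tcp [ 0.4975 -0.236   0.1771] F [-0.1 -1.3  0.1] w 0.0855 t 5.05
grasp xyz [-0.018 -0.53   2.346] axyz [-0.02  -0.001  0.002] tcp [ 0.4975 -0.236   0.1771] F [-0.1 -1.3  0.1] w 0.0855 t 5.05
pre xyz [-0.027 -0.55   0.667] axyz [-0.02   0.012 -0.014] tcp [ 0.4975 -0.236   0.1771] F [-0.1 -1.3  0.1] w 0.0855 t 5.05
grasp xyz [-0.024 -0.545  2.333] axyz [-0.02   0.012 -0.014] tcp [ 0.4975 -0.236   0.1771] F [-0.1 -1.3  0.1] w 0.0855 t 5.05
```

```bash
python3 -m handwheel '[{"x":-0.02,"y":-0.54,"z":0.7,"ax":0,"ay":0,"az":0,"grip":1},{"x":-0.02,"y":-0.54,"z":1.3,"ax":0,"ay":0,"az":0,"grip":1},{"x":-0.02,"y":-0.54,"z":1.9,"ax":0,"ay":0,"az":0,"grip":1},{"x":-0.02,"y":-0.54,"z":2.33,"ax":0,"ay":0,"az":0,"grip":1},{"x":-0.02,"y":-0.54,"z":2.33,"ax":0,"ay":0,"az":0,"grip":1}]' && python3 -m handwheel '[{"x":0,"y":0,"z":0,"ax":0,"ay":0,"az":0,"grip":0.15},{"x":0,"y":0,"z":0,"ax":0,"ay":0,"az":0,"grip":0},{"x":0,"y":0,"z":0,"ax":0,"ay":0,"az":0,"grip":0},{"x":0,"y":0,"z":0,"ax":0,"ay":0,"az":0,"grip":0},{"x":0,"y":0,"z":0,"ax":0,"ay":0,"az":0,"grip":0}]' 70
python3 - <<'E'
from h import *
q=(.628,-.2402,-.019);g=pose(q,np.array([[-.078,0,.063]]))[0]; go(g,tool(q[2],40),True,"grasp")
E
```

```text
time_s: 5.68
tcp_pos: [0.5623, -0.2383, 0.0476]
eef_rot: [1.838, 1.797, 0.652]
wrist_force: [0.0, -0.1, -0.3]
gripper_width: 0.0854
time_s: 6.3
tcp_pos: [0.5617, -0.2388, 0.0476]
eef_rot: [1.838, 1.796, 0.653]
wrist_force: [-4.1, -0.9, 6.9]
gripper_width: 0.015
grasp xyz [-0.002  0.016 -0.01 ] axyz [-0.022  0.004 -0.031] tcp [ 0.5617 -0.2388  0.0476] F [-4.1 -0.9  6.9] w 0.015 t 6.3
```

Gripped: the opening is 15 mm on the 16 mm fin. I'll save the grasp transform and plan the carry in terms of hook poses.

```bash
cat >> h.py <<'E'
import os
Q=(.628,-.2402,-.019)
if not os.path.exists("g.npz"):
    st=arm.state(); R0=Ro.from_rotvec(st["eef_rot"]).as_matrix(); Rb=Ro.from_euler('z',Q[2]).as_matrix()
    np.savez("g.npz",R=R0.T@Rb,t=R0.T@(np.array([Q[0],Q[1],0])-st["tcp_pos"]))   # bin in tool
_g=np.load("g.npz"); HK=np.array([.0635,0,.075])
def binnow():
    st=arm.state(); R0=Ro.from_rotvec(st["eef_rot"]).as_matrix(); return R0@_g["R"], st["tcp_pos"]+R0@_g["t"]
def hook(h,yaw,tip,label=""):    # hook point world, yaw rad, tip deg (front up)
    Rb=Ro.from_euler('ZY',[yaw,np.radians(tip)]).as_matrix(); R=Rb@_g["R"].T; ob=np.array(h)-Rb@HK
    go(ob-R@_g["t"],R,False,label)
def rel(dx,dy,dz,tip,label=""): hook(pose(STAND,np.array([[dx,.07+dy,.18+dz]]))[0],STAND[2],tip,label)
def where():
    Rb,ob=binnow(); h=Rb@HK+ob; e=Ro.from_matrix(Rb).as_euler('ZYX',degrees=True)
    c,s=np.cos(STAND[2]),np.sin(STAND[2]); d=h-PLACE; print("hook rel place mm",(1e3*np.array([c*d[0]+s*d[1],-s*d[0]+c*d[1],d[2]])).round(1),"yaw err,tip,roll",(e-[np.degrees(STAND[2]),0,0]).round(2),"j",arm.state()["joint_positions"].round(2))
E
python3 - <<'E'
from h import *
where()
h=pose(Q,HK[None])[0]
hook(h+[0,0,.08],Q[2],0,"lift"); hook((.60,-.22,.30),-.06,18,"B")
E
```

```text
hook rel place mm [  54.1 -455.  -105. ] yaw err,tip,roll [5.21 0.   0.  ] j [ 1.02  1.26 -1.03  2.14  2.49  0.8  -0.09]
lift xyz [ 0.003  0.854 -1.024] axyz [-0. -0.  0.] tcp [ 0.5617 -0.2388  0.0476] F [-4.1 -0.9  6.9] w 0.015 t 6.3
B xyz [ 0.422  1.641 -4.413] axyz [ 2.249 -0.161  0.252] tcp [ 0.5617 -0.2388  0.0476] F [-4.1 -0.9  6.9] w 0.015 t 6.3
```

```bash
python3 -m handwheel '[{"x":0,"y":0.4,"z":-0.5,"ax":0,"ay":0,"az":0,"grip":0},{"x":0,"y":0.85,"z":-1,"ax":0,"ay":0,"az":0,"grip":0},{"x":0.1,"y":1.1,"z":-1.7,"ax":0.4,"ay":0,"az":0,"grip":0},{"x":0.2,"y":1.2,"z":-2.4,"ax":0.9,"ay":0,"az":0.1,"grip":0},{"x":0.2,"y":1.3,"z":-3,"ax":1.4,"ay":-0.1,"az":0.1,"grip":0}]' 70
python3 - <<'E'
from h import *
where();hook((.60,-.22,.30),-.06,18,"B")
E
```

```text
time_s: 6.92
tcp_pos: [0.5145, -0.229, 0.2129]
eef_rot: [1.953, 1.885, 0.501]
wrist_force: [-0.9, -0.3, -3.2]
gripper_width: 0.0154
hook rel place mm [   9.  -452.    38.2] yaw err,tip,roll [ 4.33  9.64 -0.47] j [ 0.92  0.69 -0.76  2.08  1.6   0.28  0.41]
B xyz [ 0.245  0.174 -1.851] axyz [ 1.046 -0.037  0.199] tcp [ 0.5145 -0.229   0.2129] F [-0.9 -0.3 -3.2] w 0.0154 t 6.925
```

```bash
python3 -m handwheel '[{"x":0.1,"y":0.1,"z":-0.5,"ax":0.3,"ay":0,"az":0.1,"grip":0},{"x":0.2,"y":0.1,"z":-1,"ax":0.6,"ay":0,"az":0.1,"grip":0},{"x":0.24,"y":0.17,"z":-1.5,"ax":0.9,"ay":0,"az":0.2,"grip":0},{"x":0.24,"y":0.17,"z":-1.85,"ax":1.05,"ay":0,"az":0.2,"grip":0},{"x":0.24,"y":0.17,"z":-1.85,"ax":1.05,"ay":0,"az":0.2,"grip":0}]' 70
python3 - <<'E'
from h import *
where();rel(-.115,-.22,.12,18,"C1");rel(-.115,0,.12,18,"D")
E
```

```text
time_s: 7.55
tcp_pos: [0.4679, -0.2132, 0.3116]
eef_rot: [2.076, 1.947, 0.38]
wrist_force: [-0.5, -0.7, -3.2]
gripper_width: 0.0151
hook rel place mm [ -39.5 -444.7  117.2] yaw err,tip,roll [ 3.05 18.15  0.38] j [ 1.11  0.55 -1.1   1.91  0.74  0.68  1.15]
C1 xyz [ 3.915 -0.999 -0.41 ] axyz [-0.02  -0.177  0.324] tcp [ 0.4679 -0.2132  0.3116] F [-0.5 -0.7 -3.2] w 0.0151 t 7.55
D xyz [ 7.577 -0.849 -0.321] axyz [-0.02  -0.177  0.324] tcp [ 0.4679 -0.2132  0.3116] F [-0.5 -0.7 -3.2] w 0.0151 t 7.55
```

```bash
python3 -m handwheel '[{"x":0.3,"y":-0.5,"z":-0.2,"ax":0,"ay":0,"az":0.1,"grip":0},{"x":0.9,"y":-0.9,"z":-0.4,"ax":0,"ay":-0.1,"az":0.2,"grip":0},{"x":1.6,"y":-1,"z":-0.4,"ax":0,"ay":-0.18,"az":0.32,"grip":0},{"x":2.3,"y":-1,"z":-0.4,"ax":0,"ay":-0.18,"az":0.32,"grip":0},{"x":3,"y":-1,"z":-0.4,"ax":0,"ay":-0.18,"az":0.32,"grip":0}]' 70
python3 - <<'E'
from h import *
where();rel(-.115,-.1,.12,18,"C");rel(-.115,0,.12,18,"D")
E
```

```text
time_s: 8.18
tcp_pos: [0.4145, -0.028, 0.312]
eef_rot: [2.118, 1.891, 0.362]
wrist_force: [0.9, -0.2, -2.8]
gripper_width: 0.0154
hook rel place mm [-112.7 -273.2  117.4] yaw err,tip,roll [ 0.08 18.22  0.04] j [ 0.64  0.31 -0.95  2.21  0.82  0.53  0.54]
C xyz [ 2.89  -0.033 -0.045] axyz [-0.028 -0.007  0.006] tcp [ 0.4145 -0.028   0.312 ] F [ 0.9 -0.2 -2.8] w 0.0154 t 8.175
D xyz [ 4.556 -0.039 -0.044] axyz [-0.028 -0.007  0.006] tcp [ 0.4145 -0.028   0.312 ] F [ 0.9 -0.2 -2.8] w 0.0154 t 8.175
```

```bash
python3 -m handwheel '[{"x":0.7,"y":0,"z":0,"ax":0,"ay":0,"az":0,"grip":0},{"x":1.4,"y":0,"z":0,"ax":0,"ay":0,"az":0,"grip":0},{"x":2.1,"y":0,"z":0,"ax":0,"ay":0,"az":0,"grip":0},{"x":2.8,"y":0,"z":0,"ax":0,"ay":0,"az":0,"grip":0},{"x":3.5,"y":0,"z":0,"ax":0,"ay":0,"az":0,"grip":0}]' 70
python3 - <<'E'
from h import *
where();rel(-.115,0,.12,18,"D");rel(-.07,0,.045,18,"E")
E
```

```text
time_s: 8.8
tcp_pos: [0.4384, 0.181, 0.3119]
eef_rot: [2.117, 1.891, 0.362]
wrist_force: [1.2, -0.0, -2.1]
gripper_width: 0.015
hook rel place mm [-111.9  -62.8  117.3] yaw err,tip,roll [ 0.11 18.23 -0.  ] j [-0.05  0.43 -0.87  2.01  0.91  0.84 -0.01]
D xyz [ 1.05  -0.038 -0.053] axyz [-0.029 -0.005  0.013] tcp [0.4384 0.181  0.3119] F [ 1.2 -0.  -2.1] w 0.015 t 8.8
E xyz [1.051 0.199 1.385] axyz [-0.029 -0.005  0.013] tcp [0.4384 0.181  0.3119] F [ 1.2 -0.  -2.1] w 0.015 t 8.8
```

```bash
python3 -m handwheel '[{"x":0.6,"y":0,"z":0,"ax":0,"ay":0,"az":0,"grip":0},{"x":1.05,"y":0,"z":0.2,"ax":0,"ay":0,"az":0,"grip":0},{"x":1.05,"y":0.1,"z":0.7,"ax":0,"ay":0,"az":0,"grip":0},{"x":1.05,"y":0.2,"z":1.38,"ax":0,"ay":0,"az":0,"grip":0},{"x":1.05,"y":0.2,"z":1.38,"ax":0,"ay":0,"az":0,"grip":0}]' 70
python3 - <<'E'
from h import *
where();rel(-.07,0,.045,18,"E")
def draw(s,n,crop,k):
    im=s["img"][:,:,::-1].copy(); im=cv2.resize(im,None,fx=3,fy=3,interpolation=cv2.INTER_CUBIC)
    Rb,ob=binnow()
    for b in BIN: cv2.polylines(im,[(cv2.convexHull(proj(s,b@Rb.T+ob).astype(np.float32))*3+1).astype(np.int32)],1,(0,0,255),1)
    for a,b_ in(((0,.15,.186),(0,.0,.186)),((-.011,.15,.123),(-.011,0,.123))):
        P=proj(s,pose(STAND,np.array([a,b_])))*3+1; cv2.line(im,*[tuple(int(x) for x in q) for q in P],(0,255,0),1)
    y0,y1,x0,x1=[c*3 for c in crop]; cv2.imwrite("pics/"+n,im[y0:y1,x0:x1])
s=arm.snapshot("side"); draw(s,"s2.png",(150,345,90,330),3)
w=arm.snapshot("wrist"); cv2.imwrite("pics/w2.png",w["img"][:,:,::-1])
E
```

```text
time_s: 9.43
tcp_pos: [0.4867, 0.2368, 0.2373]
eef_rot: [2.118, 1.892, 0.356]
wrist_force: [-0.5, 0.5, -2.4]
gripper_width: 0.0153
hook rel place mm [-70.1  -2.1  42.3] yaw err,tip,roll [ 0.03 18.41 -0.14] j [-0.22  0.64 -0.76  1.93  1.11  0.83 -0.2 ]
E xyz [ 0.037  0.01  -0.028] axyz [-0.051  0.012  0.015] tcp [0.4867 0.2368 0.2373] F [-0.5  0.5 -2.4] w 0.0153 t 9.425
```

View pics/s2.png

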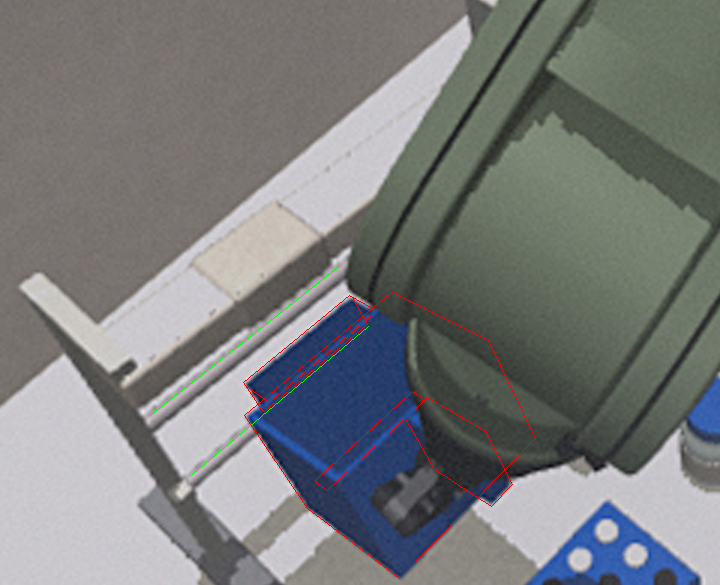

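View pics/w2.png

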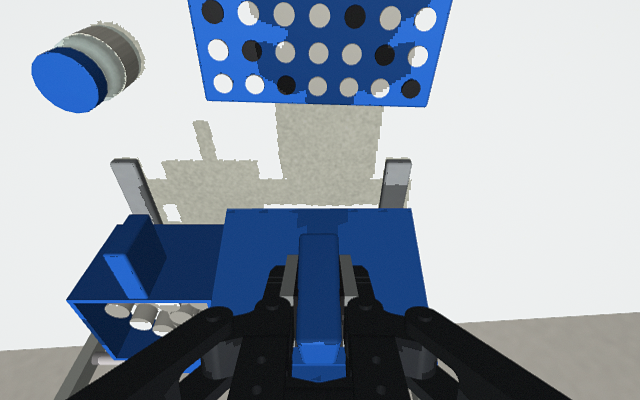

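The bin in the hand matches the projected model, and the rails match to within about 2 px. The wrist view shows the bin left of the full bin with the jar and rack clear. I'll move the lip over the rail now.

Run:
```python
from h import *
rel(-.03,0,.04,18,"F1");rel(.009,0,.038,18,"F2")
```

```text
F1 xyz [0.02  0.59  0.342] axyz [-0.032 -0.008  0.016] tcp [0.4864 0.238  0.2401] F [-1.  -0.4 -2. ] w 0.015 t 9.525
F2 xyz [0.021 1.182 0.612] axyz [-0.032 -0.008  0.016] tcp [0.4864 0.238  0.2401] F [-1.  -0.4 -2. ] w 0.015 t 9.525
```

```bash
python3 -m handwheel '[{"x":0.02,"y":0.3,"z":0.12,"ax":0,"ay":0,"az":0,"grip":0},{"x":0.02,"y":0.6,"z":0.3,"ax":0,"ay":0,"az":0,"grip":0},{"x":0.02,"y":0.9,"z":0.45,"ax":0,"ay":0,"az":0,"grip":0},{"x":0.02,"y":1.18,"z":0.6,"ax":0,"ay":0,"az":0,"grip":0},{"x":0.02,"y":1.18,"z":0.6,"ax":0,"ay":0,"az":0,"grip":0}]' 70
python3 - <<'E'
from h import *
where();rel(.009,0,.02,18,"G1");rel(.008,0,.003,18,"G2")
s=arm.snapshot("top")
im=s["img"][:,:,::-1].copy(); im=cv2.convertScaleAbs(cv2.resize(im,None,fx=4,fy=4,interpolation=cv2.INTER_CUBIC),alpha=1.4)
Rb,ob=binnow()
for b in BIN: cv2.polylines(im,[(cv2.convexHull(proj(s,b@Rb.T+ob).astype(np.float32))*4+1).astype(np.int32)],1,(0,0,255),1)
P=proj(s,pose(STAND,np.array([(0,.15,.186),(0,-.15,.186)])))*4+1; cv2.line(im,*[tuple(int(x) for x in q) for q in P],(0,255,0),1)
cv2.imwrite("pics/t2.png",im[4*95:4*195,4*140:4*320])
E
```

```text
time_s: 10.15
tcp_pos: [0.566, 0.2298, 0.2336]
eef_rot: [2.118, 1.89, 0.364]
wrist_force: [-0.2, 0.1, -2.5]
gripper_width: 0.0151
hook rel place mm [ 9.6 -0.4 39.1] yaw err,tip,roll [ 0.05 18.17  0.06] j [-0.15  0.73 -0.76  1.72  1.08  0.88  0.01]
G1 xyz [ 0.008 -0.129  0.299] axyz [-0.021 -0.008  0.002] tcp [0.566  0.2298 0.2336] F [-0.2  0.1 -2.5] w 0.0151 t 10.15
G2 xyz [ 0.007 -0.249  0.556] axyz [-0.021 -0.008  0.002] tcp [0.566  0.2298 0.2336] F [-0.2  0.1 -2.5] w 0.0151 t 10.15
```

View pics/t2.png

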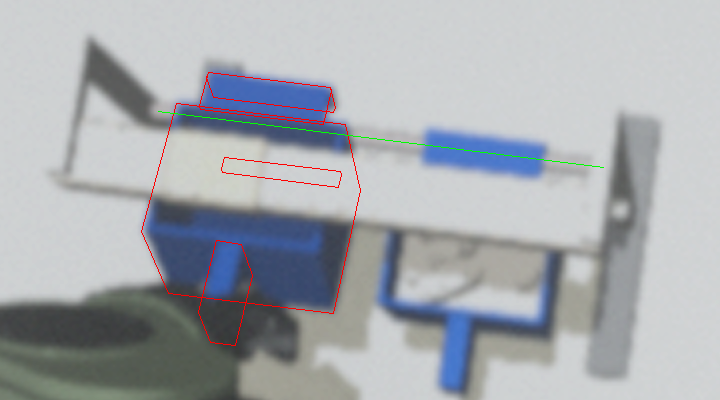

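The hook sits beyond the rail line as planned. The full bin's hook suggests the real rail is 2–3 mm farther back than my estimate, so I'll enter 2 mm deeper and lower while watching the force.

```bash
python3 -m handwheel '[{"x":0,"y":-0.05,"z":0.2,"ax":0,"ay":0,"az":0,"grip":0},{"x":0,"y":-0.1,"z":0.32,"ax":0,"ay":0,"az":0,"grip":0},{"x":0,"y":-0.15,"z":0.42,"ax":0,"ay":0,"az":0,"grip":0},{"x":0,"y":-0.17,"z":0.47,"ax":0,"ay":0,"az":0,"grip":0},{"x":0,"y":-0.17,"z":0.47,"ax":0,"ay":0,"az":0,"grip":0}]' 70
python3 - <<'E'
from h import *
where();rel(.01,0,.003,18,"G2");rel(.01,0,.0,18,"G3");rel(.002,0,.003,18,"G2")
E
```

```text
time_s: 10.82
tcp_pos: [0.5664, 0.2299, 0.2029]
eef_rot: [2.117, 1.891, 0.362]
wrist_force: [-0.0, -0.4, -3.1]
gripper_width: 0.0153
hook rel place mm [10.  -0.2  8.3] yaw err,tip,roll [9.000e-02 1.822e+01 1.000e-02] j [-0.17  0.77 -0.72  1.76  1.15  0.83 -0.07]
G2 xyz [ 0.007 -0.036  0.09 ] axyz [-0.028 -0.005  0.01 ] tcp [0.5664 0.2299 0.2029] F [-0.  -0.4 -3.1] w 0.0153 t 10.825
G3 xyz [ 0.007 -0.055  0.137] axyz [-0.028 -0.005  0.01 ] tcp [0.5664 0.2299 0.2029] F [-0.  -0.4 -3.1] w 0.0153 t 10.825
G2 xyz [ 0.006 -0.16   0.041] axyz [-0.028 -0.005  0.01 ] tcp [0.5664 0.2299 0.2029] F [-0.  -0.4 -3.1] w 0.0153 t 10.825
```

```bash
python3 -m handwheel '[{"x":0,"y":-0.02,"z":0.05,"ax":0,"ay":0,"az":0,"grip":0},{"x":0,"y":-0.04,"z":0.1,"ax":0,"ay":0,"az":0,"grip":0},{"x":0,"y":-0.04,"z":0.1,"ax":0,"ay":0,"az":0,"grip":0}]' 70;  python3 -m handwheel '[{"x":0,"y":-0.02,"z":0.05,"ax":0,"ay":0,"az":0,"grip":0},{"x":0,"y":-0.02,"z":0.05,"ax":0,"ay":0,"az":0,"grip":0}]' 70;python3 - <<'E'
from h import *
where()
E
```

```text
time_s: 11.2
tcp_pos: [0.5665, 0.2298, 0.1963]
eef_rot: [2.118, 1.891, 0.362]
wrist_force: [0.5, 0.5, -2.4]
gripper_width: 0.0152
time_s: 11.45
tcp_pos: [0.5664, 0.2298, 0.1931]
eef_rot: [2.118, 1.891, 0.362]
wrist_force: [-0.6, 0.0, -2.3]
gripper_width: 0.0149
hook rel place mm [ 9.9 -0.3 -1.5] yaw err,tip,roll [ 0.08 18.23  0.  ] j [-0.18  0.78 -0.71  1.77  1.18  0.81 -0.1 ]
```

```bash
python3 -m handwheel '[{"x":0,"y":-0.05,"z":-0.04,"ax":0,"ay":0,"az":0,"grip":0},{"x":0,"y":-0.09,"z":-0.06,"ax":0,"ay":0,"az":0,"grip":0},{"x":0,"y":-0.09,"z":-0.06,"ax":0,"ay":0,"az":0,"grip":0}]' 70;python3 - <<'E'
from h import *
where()
E
python3 -m handwheel '[{"x":0,"y":-0.03,"z":-0.012,"ax":0,"ay":0,"az":0,"grip":0},{"x":0,"y":-0.03,"z":-0.012,"ax":0,"ay":0,"az":0,"grip":0}]' 70;python3 - <<'E'
from h import *
where()
rel(.001,0,.0,18,"18");rel(.001,0,0,12,"12");rel(.001,0,0,0,"0")
E
```

```text
time_s: 11.82
tcp_pos: [0.5601, 0.2306, 0.1949]
eef_rot: [2.117, 1.891, 0.362]
wrist_force: [0.5, -0.1, -3.0]
gripper_width: 0.015
hook rel place mm [ 3.5 -0.1  0.3] yaw err,tip,roll [ 0.1  18.2   0.02] j [-0.18  0.77 -0.71  1.79  1.18  0.81 -0.11]
time_s: 12.08
tcp_pos: [0.5582, 0.2308, 0.1947]
eef_rot: [2.118, 1.891, 0.362]
wrist_force: [0.8, 0.1, -2.6]
gripper_width: 0.0148
hook rel place mm [ 1.7 -0.2  0.2] yaw err,tip,roll [ 0.09 18.21  0.02] j [-0.18  0.77 -0.71  1.8   1.18  0.81 -0.12]
18 xyz [ 0.006 -0.015  0.006] axyz [-0.027 -0.006  0.009] tcp [0.5582 0.2308 0.1947] F [ 0.8  0.1 -2.6] w 0.0148 t 12.075
12 xyz [ 0.006 -0.112  0.216] axyz [-0.777 -0.003  0.01 ] tcp [0.5582 0.2308 0.1947] F [ 0.8  0.1 -2.6] w 0.0148 t 12.075
0 xyz [ 0.006 -0.237  0.661] axyz [-2.277  0.003  0.01 ] tcp [0.5582 0.2308 0.1947] F [ 0.8  0.1 -2.6] w 0.0148 t 12.075
```

```bash
for i in 1 2; do python3 -m handwheel '[{"x":0,"y":-0.03,"z":-0.012,"ax":0,"ay":0,"az":0,"grip":0},{"x":0,"y":-0.03,"z":-0.012,"ax":0,"ay":0,"az":0,"grip":0}]' 70; done;python3 - <<'E'
from h import *
where()
E
```

```text
time_s: 12.32
tcp_pos: [0.5567, 0.2309, 0.1949]
eef_rot: [2.117, 1.89, 0.363]
wrist_force: [5.0, 0.6, -3.9]
gripper_width: 0.015
time_s: 12.58
tcp_pos: [0.5567, 0.2306, 0.1952]
eef_rot: [2.117, 1.887, 0.366]
wrist_force: [25.8, 2.8, -12.6]
gripper_width: 0.0149
hook rel place mm [ 0.3 -0.7  1.2] yaw err,tip,roll [1.0e-02 1.8e+01 6.0e-02] j [-0.19  0.77 -0.71  1.8   1.19  0.8  -0.13]
```

Lip contact comes at hook x ≈ +0.3 mm, just as estimated. I'll ease off the pull and probe downward for the plate contact.

```bash
python3 -m handwheel '[{"x":0,"y":0.02,"z":0.035,"ax":0,"ay":0,"az":0,"grip":0},{"x":0,"y":0.02,"z":0.035,"ax":0,"ay":0,"az":0,"grip":0}]' 70;  python3 -m handwheel '[{"x":0,"y":-0.01,"z":0.025,"ax":0,"ay":0,"az":0,"grip":0},{"x":0,"y":-0.01,"z":0.025,"ax":0,"ay":0,"az":0,"grip":0}]' 70;python3 - <<'E'
from h import *
where()
rel(.0005,0,.0,18,"18");rel(.0005,0,0,12,"12");rel(.0005,0,0,0,"0")
E
```

```text
time_s: 12.82
tcp_pos: [0.5568, 0.2309, 0.1936]
eef_rot: [2.117, 1.89, 0.363]
wrist_force: [4.9, -0.0, 1.7]
gripper_width: 0.0152
time_s: 13.08
tcp_pos: [0.5565, 0.2311, 0.1918]
eef_rot: [2.117, 1.891, 0.363]
wrist_force: [4.4, 0.3, 2.6]
gripper_width: 0.015
hook rel place mm [-0.1 -0.1 -2.7] yaw err,tip,roll [ 0.1  18.18  0.03] j [-0.19  0.77 -0.71  1.8   1.19  0.8  -0.14]
18 xyz [ 0.005  0.022 -0.032] axyz [-0.023 -0.007  0.01 ] tcp [0.5565 0.2311 0.1918] F [4.4 0.3 2.6] w 0.015 t 13.075
12 xyz [ 0.005 -0.074  0.178] axyz [-0.773 -0.004  0.01 ] tcp [0.5565 0.2311 0.1918] F [4.4 0.3 2.6] w 0.015 t 13.075
0 xyz [ 0.004 -0.2    0.623] axyz [-2.273e+00  1.000e-03  1.000e-02] tcp [0.5565 0.2311 0.1918] F [4.4 0.3 2.6] w 0.015 t 13.075
```

Run:
```python
from h import *
for t in(16,14,12,10,8,6,4,2,0): rel(.0004,0,-.0017,t,t)
```

```text
16 xyz [ 0.005 -0.024  0.062] axyz [-0.273 -0.006  0.01 ] tcp [0.5565 0.2311 0.1918] F [4.4 0.3 2.6] w 0.015 t 13.075
14 xyz [ 0.005 -0.057  0.132] axyz [-0.523 -0.005  0.01 ] tcp [0.5565 0.2311 0.1918] F [4.4 0.3 2.6] w 0.015 t 13.075
12 xyz [ 0.005 -0.086  0.204] axyz [-0.773 -0.004  0.01 ] tcp [0.5565 0.2311 0.1918] F [4.4 0.3 2.6] w 0.015 t 13.075
10 xyz [ 0.004 -0.114  0.276] axyz [-1.023 -0.004  0.01 ] tcp [0.5565 0.2311 0.1918] F [4.4 0.3 2.6] w 0.015 t 13.075
8 xyz [ 0.004 -0.138  0.349] axyz [-1.273 -0.003  0.01 ] tcp [0.5565 0.2311 0.1918] F [4.4 0.3 2.6] w 0.015 t 13.075
6 xyz [ 0.004 -0.161  0.423] axyz [-1.523 -0.002  0.01 ] tcp [0.5565 0.2311 0.1918] F [4.4 0.3 2.6] w 0.015 t 13.075
4 xyz [ 0.004 -0.18   0.498] axyz [-1.773e+00 -1.000e-03  1.000e-02] tcp [0.5565 0.2311 0.1918] F [4.4 0.3 2.6] w 0.015 t 13.075
2 xyz [ 0.004 -0.197  0.573] axyz [-2.023  0.     0.01 ] tcp [0.5565 0.2311 0.1918] F [4.4 0.3 2.6] w 0.015 t 13.075
0 xyz [ 0.004 -0.212  0.649] axyz [-2.273e+00  1.000e-03  1.000e-02] tcp [0.5565 0.2311 0.1918] F [4.4 0.3 2.6] w 0.015 t 13.075
```

```bash
python3 -m handwheel '[{"x":0,"y":-0.024,"z":0.062,"ax":-0.27,"ay":0,"az":0,"grip":0},{"x":0,"y":-0.057,"z":0.132,"ax":-0.52,"ay":0,"az":0,"grip":0},{"x":0,"y":-0.086,"z":0.204,"ax":-0.77,"ay":0,"az":0,"grip":0},{"x":0,"y":-0.114,"z":0.276,"ax":-1.02,"ay":0,"az":0,"grip":0},{"x":0,"y":-0.114,"z":0.276,"ax":-1.02,"ay":0,"az":0,"grip":0}]' 70
python3 - <<'E'
from h import *
where()
for t in(10,8,6,4,2,0): rel(.0004,0,-.0017,t,t)
E
```

```text
time_s: 13.7
tcp_pos: [0.5557, 0.231, 0.1733]
eef_rot: [2.024, 1.808, 0.481]
wrist_force: [1.8, -0.1, 2.1]
gripper_width: 0.0154
hook rel place mm [-0.1 -0.2 -2.4] yaw err,tip,roll [ 0.08 10.06 -0.07] j [-0.29  0.78 -0.59  1.95  1.53  0.75 -0.54]
10 xyz [ 0.007  0.012 -0.003] axyz [-0.008  0.002  0.015] tcp [0.5557 0.231  0.1733] F [ 1.8 -0.1  2.1] w 0.0154 t 13.7
8 xyz [ 0.007 -0.023  0.066] axyz [-0.258  0.003  0.015] tcp [0.5557 0.231  0.1733] F [ 1.8 -0.1  2.1] w 0.0154 t 13.7
6 xyz [ 0.007 -0.055  0.136] axyz [-0.508  0.003  0.015] tcp [0.5557 0.231  0.1733] F [ 1.8 -0.1  2.1] w 0.0154 t 13.7
4 xyz [ 0.007 -0.085  0.207] axyz [-0.758  0.004  0.015] tcp [0.5557 0.231  0.1733] F [ 1.8 -0.1  2.1] w 0.0154 t 13.7
2 xyz [ 0.007 -0.113  0.279] axyz [-1.008  0.005  0.016] tcp [0.5557 0.231  0.1733] F [ 1.8 -0.1  2.1] w 0.0154 t 13.7
0 xyz [ 0.007 -0.138  0.352] axyz [-1.258  0.006  0.016] tcp [0.5557 0.231  0.1733] F [ 1.8 -0.1  2.1] w 0.0154 t 13.7
```

Forces stay low, so I'll continue the swing to about 4° and check.

```bash
python3 -m handwheel '[{"x":0,"y":-0.023,"z":0.066,"ax":-0.26,"ay":0,"az":0,"grip":0},{"x":0,"y":-0.055,"z":0.136,"ax":-0.51,"ay":0,"az":0,"grip":0},{"x":0,"y":-0.085,"z":0.207,"ax":-0.76,"ay":0,"az":0,"grip":0},{"x":0,"y":-0.085,"z":0.207,"ax":-0.76,"ay":0,"az":0,"grip":0}]' 70
python3 - <<'E'
from h import *
where()
for t in(4,2,1,0,-1): rel(.0002,0,-.002,t,t)
E
```

```text
time_s: 14.2
tcp_pos: [0.5572, 0.2309, 0.1598]
eef_rot: [1.954, 1.746, 0.563]
wrist_force: [-1.4, 0.3, -0.0]
gripper_width: 0.0152
hook rel place mm [ 0.2 -0.2 -2.1] yaw err,tip,roll [ 0.07  4.08 -0.1 ] j [-0.34  0.82 -0.57  2.05  1.78  0.84 -0.82]
4 xyz [ 0.007 -0.001  0.001] axyz [-0.009  0.004  0.015] tcp [0.5572 0.2309 0.1598] F [-1.4  0.3 -0. ] w 0.0152 t 14.2
2 xyz [ 0.007 -0.036  0.07 ] axyz [-0.259  0.005  0.016] tcp [0.5572 0.2309 0.1598] F [-1.4  0.3 -0. ] w 0.0152 t 14.2
1 xyz [ 0.007 -0.052  0.105] axyz [-0.384  0.005  0.016] tcp [0.5572 0.2309 0.1598] F [-1.4  0.3 -0. ] w 0.0152 t 14.2
0 xyz [ 0.007 -0.068  0.14 ] axyz [-0.509  0.005  0.016] tcp [0.5572 0.2309 0.1598] F [-1.4  0.3 -0. ] w 0.0152 t 14.2
-1 xyz [ 0.007 -0.083  0.175] axyz [-0.634  0.006  0.016] tcp [0.5572 0.2309 0.1598] F [-1.4  0.3 -0. ] w 0.0152 t 14.2
```

```bash
python3 -m handwheel '[{"x":0,"y":-0.018,"z":0.035,"ax":-0.13,"ay":0,"az":0,"grip":0},{"x":0,"y":-0.036,"z":0.07,"ax":-0.26,"ay":0,"az":0,"grip":0},{"x":0,"y":-0.052,"z":0.105,"ax":-0.38,"ay":0,"az":0,"grip":0},{"x":0,"y":-0.068,"z":0.14,"ax":-0.51,"ay":0,"az":0,"grip":0},{"x":0,"y":-0.068,"z":0.14,"ax":-0.51,"ay":0,"az":0,"grip":0}]' 70
python3 - <<'E'
from h import *
where(); print(arm.state()["wrist_force"],arm.state()["torque"])
s=arm.snapshot("wrist"); cv2.imwrite("pics/w3.png",s["img"][:,:,::-1])
E
```

```text
time_s: 14.82
tcp_pos: [0.5587, 0.2308, 0.1518]
eef_rot: [1.904, 1.701, 0.619]
wrist_force: [-17.7, -4.1, 22.4]
gripper_width: 0.0152
hook rel place mm [ 0.  -0.2 -0.5] yaw err,tip,roll [ 0.08 -0.12 -0.08] j [-0.37  0.86 -0.57  2.1   1.91  0.94 -0.98]
[-17.6622215   -4.11209991  22.37542355] [-0.74158942  1.321455   -0.93713419]
```

View pics/w3.png

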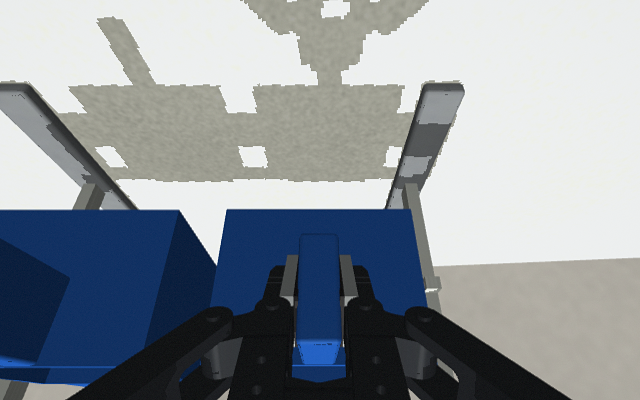

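The bin is level, and its front lower edge lines up with the full bin's at row 210. The gap at columns 180–226 is about 27 mm, against 30 expected. It now rests against the lower bar, so I'll ease the force and let go.

```bash
python3 -m handwheel '[{"x":0,"y":0.008,"z":-0.016,"ax":0.04,"ay":0,"az":0,"grip":0},{"x":0,"y":0.008,"z":-0.016,"ax":0.04,"ay":0,"az":0,"grip":0}]' 30; python3 -m handwheel '[{"x":0,"y":0,"z":0,"ax":0,"ay":0,"az":0,"grip":0.25},{"x":0,"y":0,"z":0,"ax":0,"ay":0,"az":0,"grip":0.4},{"x":0,"y":0,"z":0,"ax":0,"ay":0,"az":0,"grip":0.6},{"x":0,"y":0,"z":0,"ax":0,"ay":0,"az":0,"grip":0.6},{"x":0,"y":0,"z":0,"ax":0,"ay":0,"az":0,"grip":0.6}]'
```

```text
time_s: 15.12
tcp_pos: [0.5586, 0.2307, 0.1523]
eef_rot: [1.909, 1.705, 0.614]
wrist_force: [-7.8, -1.1, 4.6]
gripper_width: 0.0151
time_s: 15.75
tcp_pos: [0.5591, 0.2307, 0.1522]
eef_rot: [1.909, 1.704, 0.615]
wrist_force: [-0.3, 0.7, 0.3]
gripper_width: 0.0508
```

```bash
python3 -m handwheel '[{"x":0,"y":0,"z":-0.4,"ax":0,"ay":0,"az":0,"grip":0.6},{"x":0,"y":0,"z":-0.9,"ax":0,"ay":0,"az":0,"grip":0.6},{"x":0,"y":0,"z":-1.4,"ax":0,"ay":0,"az":0,"grip":0.6},{"x":0,"y":0,"z":-1.9,"ax":0,"ay":0,"az":0,"grip":0.6},{"x":0,"y":0,"z":-1.9,"ax":0,"ay":0,"az":0,"grip":0.6}]'
python3 - <<'E'
from h import *
print(arm.state()["joint_positions"].round(2))
P=(PLACE[0],PLACE[1],STAND[2])
Z=PLACE-Ro.from_euler('z',STAND[2]).as_matrix()@HK
s=arm.snapshot("wrist"); im=s["img"][:,:,::-1].copy()
q=(Z[0],Z[1],STAND[2],Z[2])
f=pose(STAND,np.array([[-.0635,-.07,.105]]))[0]; qf=(f[0],f[1],STAND[2],f[2])
for p,c in((q,(0,0,255)),(qf,(0,255,255))):
  for b in BIN: cv2.polylines(im,[cv2.convexHull(proj(s,pose(p,b)).astype(np.float32)).astype(np.int32)],1,c,1)
cv2.imwrite("pics/w4.png",im)
E
```

```text
time_s: 16.38
tcp_pos: [0.4864, 0.2395, 0.2415]
eef_rot: [1.907, 1.704, 0.618]
wrist_force: [-0.2, 0.3, -0.5]
gripper_width: 0.0511
[-0.45  0.63 -0.62  2.18  1.64  0.91 -0.88]
```

View pics/w4.png

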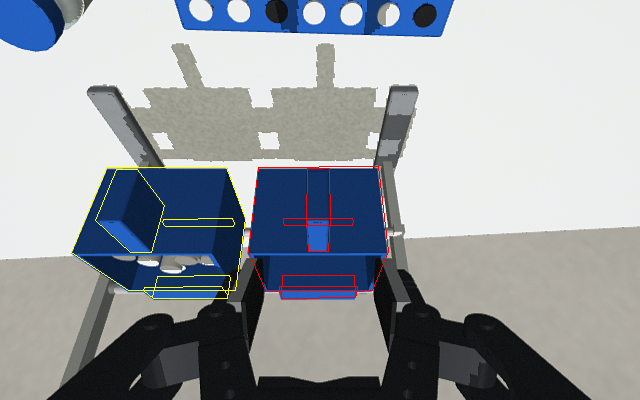

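The hung bin and the full bin both match their expected outlines to about a pixel, level and square. One last check on the bystanders, then I'll hand it in.

```bash
python3 -m handwheel '[{"x":0,"y":0,"z":-0.5,"ax":0,"ay":0,"az":0,"grip":0.6},{"x":0,"y":0,"z":-0.5,"ax":0,"ay":0,"az":0,"grip":0.6},{"x":0,"y":0,"z":-0.5,"ax":0,"ay":0,"az":0,"grip":0.6}]'
python3 - <<'E'
from h import *
for n in("top","side"):
    s=arm.snapshot(n)
    for l in("bottle","jar","rack"): print(n,l,[(np.round(d["centre"]).tolist(),round(d["score"],2)) for d in arm.boxes_of(l,s)][:2])
print(arm.state()["wrist_force"].round(1)); print(arm.finish_job())
E
```

```text
time_s: 16.8
tcp_pos: [0.4684, 0.2405, 0.2624]
eef_rot: [1.909, 1.703, 0.614]
wrist_force: [0.8, -0.1, 0.1]
gripper_width: 0.0512
top bottle [([235.0, 138.0], 0.74)]
top jar [([272.0, 225.0], 0.84)]
top rack [([220.0, 221.0], 0.97)]
side bottle []
side jar [([200.0, 286.0], 0.56)]
side rack [([271.0, 374.0], 0.94)]
[-0.1 -0.2 -0.1]
the job is handed in; nothing more can be done
None
```

The blue bin is hanging in the left place, the one marked by the blank tag. I let go of it and handed the job in at about 17 s.

- **How it went:** I gripped the bin by its fin and carried it with the front tipped up 18° over the full bin, in front of the lamp bar. I lowered the lip over the upper rail and felt it touch within about 1 mm of where I had measured. I then swung the front down slowly in the grip until the back rested on the lower bar. The highest wrist force I read was about 29 N.
- **Checks that passed:** In the wrist picture taken after I let go, the hung bin and the full bin both matched their expected outlines to about a pixel, level and square. The wrist force was about zero with the gripper clear.
- **Small disagreements:**
  - I felt the rail about 2 mm lower than I had estimated, which is within the camera calibration.
  - The gap between the two bins measured roughly 27 mm, against 30 mm.
- **Bystanders:**
  - **Jar:** it showed at its starting spot in the top view. In the side view the network gave a wrong spot with a low score.
  - **Rack:** its reported centre shifted, by 14 px in the top view and about 10 px in the side view. I put this down to the arm hiding part of it, but did not confirm it.
  - **Bottle:** the network did not find it in the last pictures; its one top-view report was the wrong place. I can't confirm it from those pictures, but my planned path stayed about 4 cm clear of it and no contact forces showed on the carry.

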